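# Pack the bracelet-class kit tray

## Task

Pack the kit tray for the next bracelet class: stand the large cord spool, the small wire spool, the lidded bead jar and the square tin upright in the tray, each down in the recess cut for it (widest round recess for the cord, middle one for the jar, smallest for the wire, square one for the tin). The roll of tape and the empty jar without a lid do not belong to the kit: leave them where they stand.

Things in the scene. Friction and masses are not known exactly. Their poses are not given: they have to be found in the camera images.
- cord_spool: Large spool of tan cord: white plastic flanges 64 mm in diameter, wound nearly to their edge, small hole with a cardboard core in the middle, 36 mm high, about 0.09 kg. Origin at the centre of its underside, z up along its axis. Stands loose and upright on the table.
- wire_spool: Small spool of copper wire: white plastic flanges 36 mm in diameter, 34 mm high, small hole in the middle, about 0.07 kg. Origin at the centre of its underside, z up along its axis. Stands loose and upright on the table.
- bead_jar: Round bead jar with its metal screw lid on (plain flat metal top without a hole), 50 mm in diameter, 42 mm high, about 0.08 kg. Origin at the centre of its underside, z up along its axis. Stands loose and upright on the table.
- findings_tin: Square closed metal tin, 46 x 46 mm, 34 mm high, about 0.09 kg. Origin at the centre of its underside, z up, x and y parallel to its sides. Stands loose and upright on the table.
- tape_roll: Look-alike, stays: roll of cream paper tape lying flat, 62 mm in diameter, 25 mm high, with a wide 37 mm hole. Origin at the centre of its underside.
- empty_jar: Look-alike, stays: empty clear jar without a lid, open at the top, 50 mm in diameter, 32 mm high. Origin at the centre of its underside.
- nest_large: Nest of the large cord spool. Fixed dark grey felted block 92 x 92 x 14 mm with a round recess 80 mm in diameter, 10 mm deep (the widest round one). Origin: centre of its underside, 6 mm above the table (recess floor 4 mm, top 14 mm above origin); z up, x across the tray, y along it. 4 nests in a row (94 mm pitch, any order) in a tray 106 x 390 mm, rim 22 mm above the table.
- nest_jar: Nest of the bead jar. Fixed dark grey felted block 92 x 92 x 14 mm with a round recess 66 mm in diameter, 10 mm deep (the middle round one). Origin: centre of its underside, 6 mm above the table (recess floor 4 mm, top 14 mm above origin); z up, x across the tray, y along it. 4 nests in a row (94 mm pitch, any order) in a tray 106 x 390 mm, rim 22 mm above the table.
- nest_small: Nest of the small wire spool. Fixed dark grey felted block 92 x 92 x 14 mm with a round recess 52 mm in diameter, 10 mm deep (the smallest round one). Origin: centre of its underside, 6 mm above the table (recess floor 4 mm, top 14 mm above origin); z up, x across the tray, y along it. 4 nests in a row (94 mm pitch, any order) in a tray 106 x 390 mm, rim 22 mm above the table.
- nest_tin: Nest of the square tin. Fixed dark grey felted block 92 x 92 x 14 mm with a square recess 62 x 62 mm, sides along x and y, 10 mm deep (the square one). Origin: centre of its underside, 6 mm above the table (recess floor 4 mm, top 14 mm above origin); z up, x across the tray, y along it. 4 nests in a row (94 mm pitch, any order) in a tray 106 x 390 mm, rim 22 mm above the table.

How it is judged:
By the outcome, as a careful person would: the job done as asked, in the order asked, and still so for the second after the job is handed in, with the robot touching nothing.
It also fails if it takes over 96 s, if anything falls off the work surface, if the arm or the gripper's body presses on something with over 40 N, if the wrist force passes 120 N, or if a joint passes its speed limit or range.

## Robot

A 6-joint arm with a two-finger parallel gripper is mounted at the origin on the work surface. World frame = base frame: x ahead of the robot, y to its left, z up, the work surface at z = 0. Lengths are in m, angles in rad, forces in N, time in s.
With the tool pointing down it reaches from about 0.25 to 0.725 m from the base axis. Payload 4 kg.
Tool frame: the origin (TCP) lies at the very end of the fingers, on their centre line; the grasp point (between the pads) lies 19 mm behind it; z points along the fingers, y is the line along which they close (so a half turn about z gives the same grasp; the last joint's range is limited). The gripper opens to 85 mm and grips with 20 to 120 N. Pads are 22 mm wide; open, the fingers measure 114 mm over their backs; the gripper's body (76 mm by 85 mm) begins 54 mm behind the grasp point. The pads swing forward as they close: fully open they stand 13 mm farther back than shut.
Start: joints at [0, 0.241, 0.005, 1.335, 0, 1.571], TCP at [0.5, -0, 0.231] pointing down, gripper open.
Joint ranges: [-2.72, 2.72], [-1.05, 1.87], [-1.09, 1.28], [-1.99, 2.15], [-1.42, 1.44], [-3.14, 3.14]. Speed limits (rad/s): [2.79, 2.79, 3.14, 3.14, 3.14, 3.14].

## Interface

Orientations are given as a unit quaternion [w, x, y, z].
In Python, from workcell import env, optics gives the robot as it stands. The module is installed in compiled form; this text tells all that it offers.
- The arm moves only by the shell command python3 -m handwheel 'ROWS'. ROWS is a JSON object whose one key "targets" holds a list that holds one entry, the list of rows, each a list of 7 numbers: the opening, from -1 (shut) to 1 (fully open), then the shift along the tool's x, y, z in units of 25 mm (1.0 is 25 mm), then the turn, a rotation vector about the tool's x, y, z in units of 6 degrees (1.0 is 6 degrees). In form: {"targets": [[[hand, tx, ty, tz, ax, ay, az], ...]]}. A call has 1 to 8 rows; each row shifts and turns the commanded pose from where the row before left it, along the tool's axes as they then stand; what a row does not reach is not made up. A row lasts 1/12 s, in which the tool goes at most 41.7 mm and 7.16 degrees, less where a joint would pass 70% of its speed; a pose out of reach is approached as far as the arm can. A call is refused whole if a number of a shift passes 1 or a number of a turn 1, either way. A call with a gripper value outside its range is refused whole. The fingers move at their own pace and stop on an object; the grip force is fixed at half the most. Time passes only in rows, so rows that do not move let the fingers close. It gives the time, the measured TCP pose, the force, the opening and the grip force at its end, in the units of the state.
- env.get_state(): the state, without advancing time (a new reading comes with each control period).
- optics.grab_frame(name): name is "scene" or "side" or "wrist"; returns (picture, depth): 480x640x3 uint8, red, green, blue; 480x640 float32, m along the optical axis (not along the pixel's ray), 0 where there is no reading.
- optics.camera_model(name): a dict with "camera_matrix" (3x3 intrinsics, pixels), "camera_from_world" (4x4, takes a point from world to camera coordinates); the wrist camera has in their place "hand_eye" (4x4, takes a point from camera to tool coordinates, whose origin is the TCP and whose axes are the flange's). Camera axes: x right, y up, looking along -z (the intrinsics and any distortion apply to the point x, -y, -z); pixel columns grow to the right and rows downward; lengths in m; the calibration is good to about 2 mm. A picture is of the moment at which its call begins: read the wrist's pose just before it. camera_model takes no time and is no camera call.
- env.job_done(): hands the job in; it is judged then, once.
The state is a dict: "clock": time; "joint_positions": joint angles; "qd": joint speeds; "tau": joint torques, N m; "tcp_pos": TCP position; "tcp_rot": TCP orientation; "ft_force": force on the tool from outside, world axes, zero at the start; "ft_torque": the same for the moment, N m; "finger_gap": opening from 0.0 (shut) to 1.0 (fully open); "grasp_force": force on a finger pad.
Only numpy, scipy, OpenCV 4.12 (cv2) and the standard library are available. Lean on these libraries where they do the work, as an engineer would, in place of code of your own. Each camera call takes 0.05 s, during which the arm holds its last target. There are 200 camera calls.

## Working session

There is one attempt and no reset: what is moved stays moved. The work goes in short steps, Python scripts to look and compute and a shell command to move; the robot and the scene stay as the last step left them, time stands still between calls to the robot, and variables do not carry over. Pictures are saved under pics/ and viewed, at most 14 in all, crops included, and the job is handed in when it is done.

```bash
mkdir -p pics; cat > h.py <<'E'
import numpy as np, cv2
from workcell import env, optics
from scipy.spatial.transform import Rotation as R
def grab(n):
    s=env.get_state(); p,d=optics.grab_frame(n); m=optics.camera_model(n)
    K=np.array(m["camera_matrix"])
    if n=="wrist":
        T=np.eye(4); q=s["tcp_rot"]; T[:3,:3]=R.from_quat([q[1],q[2],q[3],q[0]]).as_matrix(); T[:3,3]=s["tcp_pos"]
        W=T@np.array(m["hand_eye"])
    else: W=np.linalg.inv(np.array(m["camera_from_world"]))
    return p,d,K,W,m
def cloud(d,K,W):
    v,u=np.mgrid[:480,:640]
    P=np.stack([(u-K[0,2])/K[0,0]*d,-(v-K[1,2])/K[1,1]*d,-d,np.ones_like(d)],-1)@W.T
    P=P[...,:3]; P[d<=0]=np.nan; return P
def ray(u,v,K,W,z):
    r=W[:3,:3]@np.array([(u-K[0,2])/K[0,0],-(v-K[1,2])/K[1,1],-1]); o=W[:3,3]
    return o+r*(z-o[2])/r[2]
E
python3 - <<'E'
from h import *
s=env.get_state(); print({k:np.round(v,3) for k,v in s.items()})
for n in("scene","side","wrist"):
    p,d,K,W,m=grab(n); cv2.imwrite(f"pics/{n}0.png",p[...,::-1]); np.savez(f"/tmp/{n}0.npz",p=p,d=d,K=K,W=W)
    print(n,m.keys(),np.round(K,1).tolist(),np.round(W,3).tolist())
E
```

```text
{'clock': np.float64(0.0), 'joint_positions': array([ 0.   ,  0.241,  0.004,  1.335, -0.   ,  1.571]), 'qd': array([-0.   ,  0.001, -0.001,  0.001, -0.   ,  0.001]), 'tau': array([ 1.0000e-03, -3.7232e+01,  2.5241e+01,  1.7000e-02,  0.0000e+00,
        0.0000e+00]), 'tcp_pos': array([0.499, 0.   , 0.23 ]), 'tcp_rot': array([-0.001,  0.707,  0.707, -0.001]), 'ft_force': array([ 0.44 ,  0.073, -0.267]), 'ft_torque': array([-0.041,  0.042,  0.004]), 'grasp_force': np.float64(0.0), 'finger_gap': np.float64(1.0)}
scene dict_keys(['camera_matrix', 'camera_from_world']) [[578.4, 0.0, 320.7], [0.0, 578.4, 244.3], [0.0, 0.0, 1.0]] [[-0.342, -0.49, 0.802, 1.488], [0.94, -0.179, 0.291, 0.335], [0.001, 0.853, 0.521, 0.687], [0.0, 0.0, 0.0, 1.0]]
side dict_keys(['camera_matrix', 'camera_from_world']) [[496.0, 0.0, 312.0], [0.0, 496.0, 242.1], [0.0, 0.0, 1.0]] [[0.874, 0.34, -0.346, 0.223], [-0.485, 0.592, -0.644, -0.571], [-0.014, 0.731, 0.682, 0.616], [0.0, 0.0, 0.0, 1.0]]
wrist dict_keys(['camera_matrix', 'hand_eye']) [[366.3, 0.0, 316.0], [0.0, 366.3, 236.2], [0.0, 0.0, 1.0]] [[1.0, -0.001, 0.001, 0.5], [0.0, 0.956, 0.294, 0.075], [-0.001, -0.294, 0.956, 0.372], [0.0, 0.0, 0.0, 1.0]]
```

View pics/scene0.png

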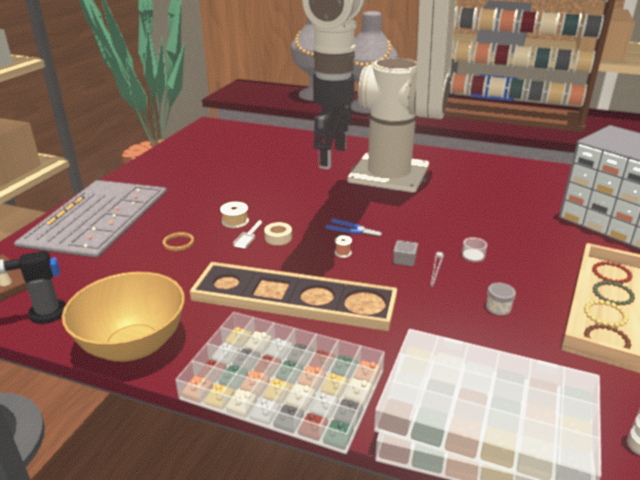

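View pics/side0.png

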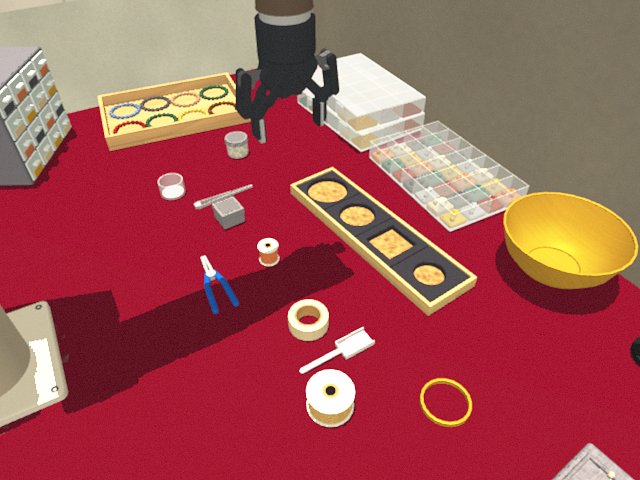

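The scene picture shows the cord spool at (235,212), wire at (344,246), tin at (405,252), lidded jar at (501,297), tape at (278,233) and empty jar at (475,249). In the side picture they are at (330,395), (268,250), (229,212), (236,145), (308,320) and (172,186). The side view also shows the recesses: large (328,190), jar (358,215), square (391,243) and small (430,274).

```bash
python3 - <<'E'
from h import *
obj={"cord":(.036,(330,385),(235,208)),"wire":(.034,(268,245),(344,241)),"tin":(.034,(229,207),(405,247)),"jar":(.042,(236,139),(501,290)),
"tape":(.025,(308,314),(278,230)),"empty":(.032,(172,180),(475,243)),
"nL":(.010,(328,192),(364,303)),"nJ":(.010,(358,216),(317,296)),"nT":(.010,(391,244),(272,290)),"nS":(.010,(430,274),(227,283))}
Z={n:np.load(f"/tmp/{n}0.npz") for n in("side","scene","wrist")}
C={n:cloud(Z[n]["d"],Z[n]["K"],Z[n]["W"]) for n in Z}
for k,(z,a,b) in obj.items():
    g=ray(*a,Z["side"]["K"],Z["side"]["W"],z)[:2]; g2=ray(*b,Z["scene"]["K"],Z["scene"]["W"],z)[:2]
    print(k,"side",g.round(3),"scene",g2.round(3),end=" ")
    if k[0]!="n":
      for n in C:
        P=C[n].reshape(-1,3); m=(abs(P[:,2]-z)<.005)&(np.hypot(*(P[:,:2]-g).T)<.05)
        if m.sum()>20:
            q=P[m]; r=cv2.minAreaRect(np.float32(q[:,:2]*1000)); c,rad=cv2.minEnclosingCircle(np.float32(q[:,:2]*1000))
            print("\n   ",n,m.sum(),"z",q[:,2].mean().round(4),"rect",np.round(r[0]),np.round(r[1]),round(r[2],1),"circ",np.round(c),round(rad,1),end="")
    print()
# recess: bright floor on dark nests
for n in Z:
    p=Z[n]["p"].astype(int); P=C[n]
    m=((p[...,0]>150)&(p[...,1]>100)&(P[...,2]<.017)&(P[...,2]>.004)).astype(np.uint8)
    num,l,st,ce=cv2.connectedComponentsWithStats(m)
    for i in range(1,num):
        if st[i,4]>150:
            q=P[l==i]; r=cv2.minAreaRect(np.float32(q[:,:2]*1000)); print(n,ce[i].round(),st[i,4],np.round(r[0]),np.round(r[1]),round(r[2],1),q[:,2].mean().round(4))
E
```

```text
cord side [ 0.404 -0.275] scene [ 0.4   -0.279] 
    side 1723 z 0.0357 rect [ 401. -283.] [63. 63.] 3.0 circ [ 401. -283.] 32.5
    scene 290 z 0.0363 rect [ 403. -282.] [65. 60.] 27.6 circ [ 403. -282.] 34.2
    wrist 282 z 0.0341 rect [ 401. -257.] [38. 16.] 23.9 circ [ 402. -259.] 19.7
wire side [0.449 0.009] scene [0.453 0.014] 
    side 250 z 0.0332 rect [449.   8.] [36. 34.] 58.4 circ [448.   8.] 18.7
    scene 129 z 0.0343 rect [450.   9.] [37. 32.] 38.0 circ [450.  10.] 19.1
    wrist 1105 z 0.0326 rect [452.   9.] [35. 35.] 1.9 circ [452.   9.] 17.9
tin side [0.43  0.139] scene [0.431 0.145] 
    side 407 z 0.033 rect [429. 143.] [46. 49.] 3.3 circ [430. 143.] 31.4
    scene 291 z 0.0343 rect [430. 145.] [57. 46.] 2.3 circ [432. 145.] 32.8
    wrist 3410 z 0.0327 rect [432. 144.] [46. 47.] 4.1 circ [432. 144.] 31.4
jar side [0.53  0.342] scene [0.534 0.353] 
    side 235 z 0.0408 rect [533. 350.] [49. 49.] 36.0 circ [533. 352.] 26.6
    scene 376 z 0.0426 rect [537. 353.] [49. 51.] 32.4 circ [536. 351.] 27.0
tape side [ 0.44 -0.15] scene [ 0.444 -0.148] 
    side 751 z 0.02
[... 2571 characters left out ...]
269.   4.] 88.2 0.0097
wrist [458.  80.] 6062 [629. 111.] [79. 77.] 0.0 0.0095
wrist [163. 162.] 691 [348.  40.] [57. 16.] 89.9 0.0068
wrist [458. 183.] 3187 [640.  17.] [64. 63.] 30.6 0.0094
wrist [628. 202.] 435 [810.   4.] [35. 23.] 89.2 0.0121
wrist [618. 229.] 183 [807. -29.] [15. 21.] 85.5 0.0149
wrist [616. 249.] 177 [808. -47.] [14. 23.] 88.0 0.0138
wrist [458. 271.] 2776 [649. -76.] [62. 62.] 6.7 0.0094
wrist [608. 278.] 407 [808. -79.] [30. 23.] 87.0 0.0124
wrist [269. 314.] 293 [ 444. -130.] [21. 58.] 86.3 0.0104
wrist [266. 346.] 165 [ 445. -166.] [32. 10.] 8.7 0.0106
wrist [278. 381.] 647 [ 451. -219.] [117.  31.] 1.7 0.0066
wrist [236. 410.] 288 [ 401. -261.] [53. 18.] 7.7 0.01
```

View pics/wrist0.png

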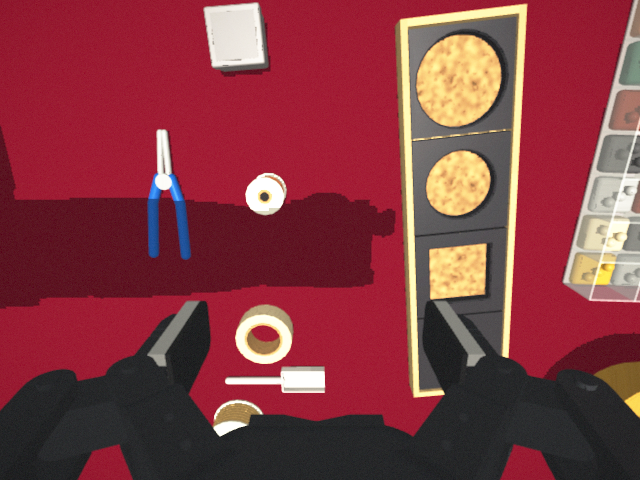

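The wrist view shows the tin, wire spool, tape and the tray with its recesses at (458,80), (458,183) and (458,271). The tray is yawed about 6°, and the three views agree to a few mm. I'll take the cord spool first.

```bash
python3 -m handwheel '{"targets": [[[1,-0.94,-0.33,0.43,0,0,0],[1,-0.94,-0.33,0.43,0,0,0],[1,-0.94,-0.33,0.43,0,0,0],[1,-0.94,-0.33,0.43,0,0,0],[1,-0.94,-0.33,0.43,0,0,0],[1,-0.94,-0.33,0.43,0,0,0],[1,-0.94,-0.33,0.43,0,0,0],[1,-0.94,-0.33,0.43,0,0,0]]]}' >/dev/null
python3 -m handwheel '{"targets": [[[1,-0.94,-0.33,0.43,0,0,0],[1,-0.94,-0.33,0.43,0,0,0],[1,-0.94,-0.33,0.43,0,0,0],[1,-0.94,-0.33,0.43,0,0,0],[1,0,0,0,0,0,0],[1,0,0,0,0,0,0],[1,0,0,0,0,0,0]]]}'
cat >> h.py <<'E'
def locate(g,z,n="wrist",rad=.05):
    p,d,K,W,m=grab(n); P=cloud(d,K,W).reshape(-1,3); m=(abs(P[:,2]-z)<.005)&(np.hypot(*(P[:,:2]-np.array(g)).T)<rad)
    q=np.float32(P[m][:,:2]*1000); r=cv2.minAreaRect(q); c=cv2.minEnclosingCircle(q)
    print(n,m.sum(),P[m][:,2].mean().round(4),"rect",np.round(r[0],1),np.round(r[1]),round(r[2],1),"circ",np.round(c[0],1),round(c[1],1)); return p
E
python3 - <<'E'
from h import *
s=env.get_state(); print(s["tcp_pos"].round(4),s["tcp_rot"].round(3))
p=locate((.401,-.283),.036); cv2.imwrite("pics/w1.png",p[...,::-1])
E
```

```text
clock: 1.4
tcp_pos: [0.4009, -0.2817, 0.1022]
tcp_rot: [-0.0, 0.707, 0.707, 0.0]
ft_force: [0.1, 0.8, -0.5]
finger_gap: 1.001
grasp_force: 0.0
[ 0.4009 -0.2817  0.1022] [-0.     0.707  0.707  0.   ]
wrist 8066 0.0346 rect [ 403.1 -282.9] [63. 63.] 46.4 circ [ 403.1 -283. ] 32.0
```

View pics/w1.png

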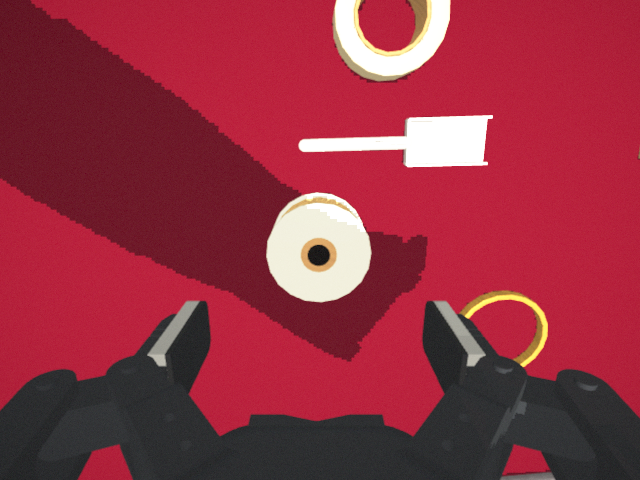

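The spool is centred between the fingers, with its top centre at about (319,248). I'll descend and grip.

```bash
python3 -m handwheel '{"targets": [[[1,-0.05,0.06,0.76,0,0,0],[1,0,0,0.76,0,0,0],[1,0,0,0.76,0,0,0],[1,0,0,0.76,0,0,0],[1,0,0,0.76,0,0,0],[1,0,0,0,0,0,0],[-1,0,0,0,0,0,0],[-1,0,0,0,0,0,0]]]}'
python3 -m handwheel '{"targets": [[[-1,0,0,0,0,0,0],[-1,0,0,0,0,0,0],[-1,0,0,0,0,0,0],[-1,0,0,0,0,0,0]]]}'
```

```text
clock: 2.12
tcp_pos: [0.4035, -0.2831, 0.0085]
tcp_rot: [0.001, 0.707, 0.708, 0.0]
ft_force: [0.3, -0.4, 1.6]
finger_gap: 0.746
grasp_force: 0.9
clock: 2.45
tcp_pos: [0.404, -0.2839, 0.0091]
tcp_rot: [0.002, 0.707, 0.707, 0.001]
ft_force: [0.2, 1.2, 7.1]
finger_gap: 0.726
grasp_force: 66.1
```

```bash
python3 -m handwheel '{"targets": [[[-1,0,0,-0.5,0,0,0],[-1,0,0,-0.9,0,0,0],[-1,0,0,-0.9,0,0,0],[-1,0,0,-0.9,0,0,0],[-1,0.5,0.28,0,0,0,0],[-1,0.9,0.5,0,0,0,0],[-1,0.9,0.5,0,0,0,0],[-1,0.9,0.5,0,0,0,0]]]}'
python3 -m handwheel '{"targets": [[[-1,0.9,0.5,0,0,0,0],[-1,0.9,0.5,0,0,0,0],[-1,0.9,0.5,0,0,0,0],[-1,0.9,0.5,0,0,0,0],[-1,0.9,0.5,0,0,0,0],[-1,0.9,0.5,0,0,0,0],[-1,0.9,0.5,0,0,0,0],[-1,0.9,0.5,0,0,0,0]]]}' >/dev/null
python3 -m handwheel '{"targets": [[[-1,0.9,0.5,0,0,0,0],[-1,0.9,0.5,0,0,0,0],[-1,0.9,0.5,0,0,0,0],[-1,0.9,0.5,0,0,0,0],[-1,0.9,0.5,0,0,0,0],[-1,0.9,0.5,0,0,0,0],[-1,0,0,0,0,0,0],[-1,0,0,0,0,0,0]]]}'
python3 - <<'E'
from h import *
p,d,K,W,m=grab("wrist"); cv2.imwrite("pics/w2.png",p[...,::-1])
P=cloud(d,K,W); p=p.astype(int)
m=((p[...,0]>150)&(p[...,1]>100)&(P[...,2]<.017)&(P[...,2]>.004)).astype(np.uint8)
num,l,st,ce=cv2.connectedComponentsWithStats(m)
for i in range(1,num):
    if st[i,4]>800:
        q=P[l==i]; r=cv2.minAreaRect(np.float32(q[:,:2]*1000)); print(ce[i].round(),st[i,4],np.round(r[0]),np.round(r[1]),round(r[2],1),q[:,2].mean().round(4))
E
```

```text
clock: 3.12
tcp_pos: [0.4474, -0.2027, 0.088]
tcp_rot: [0.001, 0.708, 0.707, 0.0]
ft_force: [0.4, 0.1, -0.3]
finger_gap: 0.73
grasp_force: 65.6
clock: 4.45
tcp_pos: [0.6222, 0.113, 0.0871]
tcp_rot: [0.0, 0.706, 0.708, -0.0]
ft_force: [-0.5, -0.3, -0.7]
finger_gap: 0.728
grasp_force: 65.7
[605.  38.] 1333 [779. 229.] [18. 42.] 30.3 0.0106
[569. 221.] 2405 [778. 110.] [156.   3.] 87.8 0.0099
[332. 220.] 4537 [632. 128.] [47. 78.] 80.3 0.0092
```

View pics/w2.png

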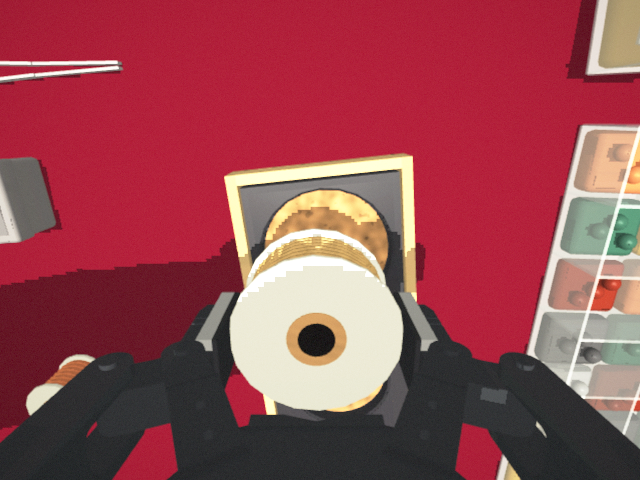

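The spool hangs level at (316,340) over the large recess. I'll correct by 7 mm and lower it.

```bash
python3 -m handwheel '{"targets": [[[-1,-0.08,0.27,0.3,0,0,0],[-1,0,0,0.7,0,0,0],[-1,0,0,0.7,0,0,0],[-1,0,0,0.5,0,0,0],[-1,0,0,0.4,0,0,0],[-1,0,0,0,0,0,0],[-1,0,0,0,0,0,0]]]}'
```

```text
clock: 5.08
tcp_pos: [0.6286, 0.1087, 0.0219]
tcp_rot: [-0.0, 0.708, 0.707, -0.0]
ft_force: [-0.2, -0.1, -0.8]
finger_gap: 0.726
grasp_force: 66.0
```

```bash
python3 -m handwheel '{"targets": [[[-1,0.04,0.02,0.07,0,0,0],[-1,0,0,0,0,0,0],[0.75,0,0,0,0,0,0],[0.75,0,0,0,0,0,0],[0.75,0,0,0,0,0,0],[0.75,0,0,-0.4,0,0,0],[0.75,0,0,-0.9,0,0,0],[0.75,0,0,-0.9,0,0,0]]]}'
python3 - <<'E'
from h import *
locate((.629,.111),.046,"wrist")
locate((.629,.111),.046,"side")
E
```

```text
clock: 5.75
tcp_pos: [0.6283, 0.1107, 0.0758]
tcp_rot: [-0.001, 0.707, 0.707, -0.001]
ft_force: [0.9, -0.1, -0.2]
finger_gap: 0.875
grasp_force: 0.0
wrist 11227 0.0446 rect [630.3 110.8] [63. 63.] 29.8 circ [630.3 110.9] 32.1
side 517 0.0451 rect [626.9 109.8] [65. 63.] 58.7 circ [627.4 110.2] 33.7
```

```bash
python3 -m handwheel '{"targets": [[[0.5,-0.51,-0.88,0,0,0,0],[0.5,-0.51,-0.88,0,0,0,0],[0.5,-0.51,-0.88,0,0,0,0],[0.5,-0.51,-0.88,0,0,0,0],[0.5,-0.51,-0.88,0,0,0,0],[0.5,-0.51,-0.88,0,0,0,0],[0.5,-0.51,-0.88,0,0,0,0],[0.5,-0.51,-0.88,0,0,0,0]]]}' >/dev/null
python3 -m handwheel '{"targets": [[[0.5,0,0,0,0,0,0],[0.5,0,0,0,0,0,0]]]}'
python3 - <<'E'
from h import *
locate((.451,.009),.034,"wrist",.03)
E
```

```text
clock: 6.68
tcp_pos: [0.4523, 0.0083, 0.076]
tcp_rot: [-0.0, 0.708, 0.707, 0.0]
ft_force: [0.8, -0.7, -0.2]
finger_gap: 0.748
grasp_force: 0.0
wrist 3145 0.0326 rect [451.4   9.3] [35. 35.] 83.6 circ [451.3   9.1] 17.9
```

```bash
python3 -m handwheel '{"targets": [[[0.5,0.03,-0.02,0.66,0,0,0],[0.5,0,0,0.66,0,0,0],[0.5,0,0,0.66,0,0,0],[0.5,0,0,0.62,0,0,0],[0.5,0,0,0,0,0,0],[-1,0,0,0,0,0,0],[-1,0,0,0,0,0,0],[-1,0,0,0,0,0,0]]]}'
python3 -m handwheel '{"targets": [[[-1,0,0,0,0,0,0],[-1,0,0,0,0,0,0],[-1,0,0,0,0,0,0],[-1,0,0,0,0,0,0]]]}'
```

```text
clock: 7.4
tcp_pos: [0.4543, 0.0097, 0.0118]
tcp_rot: [0.001, 0.707, 0.707, 0.001]
ft_force: [0.5, -0.6, 0.2]
finger_gap: 0.4
grasp_force: 59.6
clock: 7.73
tcp_pos: [0.4542, 0.0097, 0.0117]
tcp_rot: [0.001, 0.707, 0.707, 0.001]
ft_force: [0.5, 0.8, 5.4]
finger_gap: 0.398
grasp_force: 59.8
```

```bash
python3 -m handwheel '{"targets": [[[-1,0,0,-0.5,0,0,0],[-1,0,0,-0.9,0,0,0],[-1,0,0,-0.9,0,0,0],[-1,0,0,-0.7,0,0,0],[-1,-0.36,0.41,0,0,0,0],[-1,-0.72,0.82,0,0,0,0],[-1,-0.72,0.82,0,0,0,0],[-1,-0.72,0.82,0,0,0,0]]]}' >/dev/null
python3 -m handwheel '{"targets": [[[-1,-0.72,0.82,0,0,0,0],[-1,-0.72,0.82,0,0,0,0],[-1,-0.72,0.82,0,0,0,0],[-1,-0.72,0.82,0,0,0,0],[-1,-0.72,0.82,0,0,0,0],[-1,-0.72,0.82,0,0,0,0],[-1,-0.36,0.41,0,0,0,0],[-1,0,0,0,0,0,0]]]}'
python3 - <<'E'
from h import *
p,d,K,W,m=grab("wrist"); s=env.get_state(); print(s["tcp_pos"].round(4)); cv2.imwrite("pics/w3.png",p[...,::-1])
P=cloud(d,K,W); p=p.astype(int)
m=((p[...,0]>150)&(p[...,1]>100)&(P[...,2]<.017)&(P[...,2]>.004)).astype(np.uint8)
num,l,st,ce=cv2.connectedComponentsWithStats(m)
for i in range(1,num):
    if st[i,4]>800:
        q=P[l==i]; r=cv2.minAreaRect(np.float32(q[:,:2]*1000)); print(ce[i].round(),st[i,4],np.round(r[0]),np.round(r[1]),round(r[2],1),q[:,2].mean().round(4))
E
```

```text
clock: 9.07
tcp_pos: [0.6592, -0.173, 0.0845]
tcp_rot: [0.001, 0.708, 0.706, -0.0]
ft_force: [0.2, -0.4, -1.3]
finger_gap: 0.398
grasp_force: 59.9
[ 0.6578 -0.1715  0.0844]
[524.  62.] 1233 [772. -65.] [57.  2.] 88.2 0.0103
[297.  77.] 13280 [649. -75.] [61. 61.] 6.3 0.0092
[588.  72.] 3149 [804. -73.] [37. 29.] 87.4 0.0119
[315. 235.] 3262 [ 659. -165.] [49. 44.] 3.0 0.0092
[ 40. 311.] 1154 [ 479. -218.] [63. 31.] 1.7 0.0069
[604. 409.] 2721 [ 861. -295.] [66. 33.] 1.7 0.0103
```

View pics/w3.png

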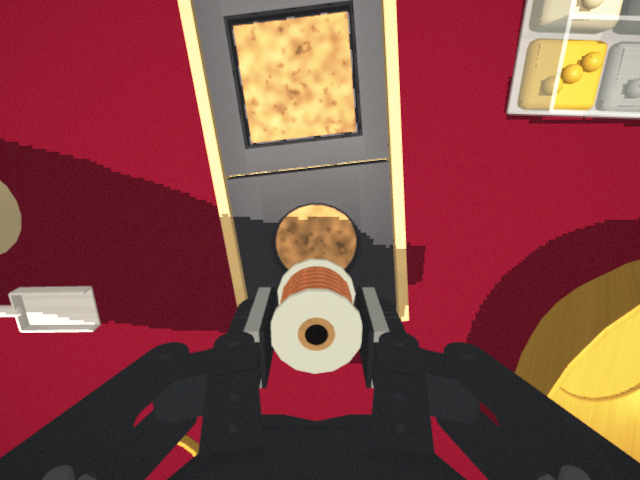

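The wire spool hangs level at (316,332), just short of the small recess. I'll lower it there.

```bash
python3 -m handwheel '{"targets": [[[-1,0.1,0.02,0.4,0,0,0],[-1,0,0,0.7,0,0,0],[-1,0,0,0.7,0,0,0],[-1,0,0,0.4,0,0,0],[-1,0,0,0.22,0,0,0],[-1,0,0,0,0,0,0],[-1,0,0,0,0,0,0]]]}'
```

```text
clock: 9.7
tcp_pos: [0.6581, -0.1675, 0.0252]
tcp_rot: [-0.0, 0.707, 0.707, -0.0]
ft_force: [0.8, 0.9, -0.9]
finger_gap: 0.403
grasp_force: 60.0
```

```bash
python3 -m handwheel '{"targets": [[[-1,-0.04,0.02,0.07,0,0,0],[-1,0,0,0,0,0,0],[0,0,0,0,0,0,0],[0.2,0,0,0,0,0,0],[0.2,0,0,0,0,0,0],[0.2,0,0,-0.4,0,0,0],[0.2,0,0,-0.9,0,0,0],[0.2,0,0,-0.9,0,0,0]]]}'
python3 - <<'E'
from h import *
locate((.659,-.169),.044,"wrist",.03)
locate((.659,-.169),.044,"side",.03)
E
```

```text
clock: 10.37
tcp_pos: [0.6578, -0.1687, 0.0783]
tcp_rot: [-0.001, 0.707, 0.707, -0.001]
ft_force: [0.2, -0.9, 0.1]
finger_gap: 0.6
grasp_force: 0.0
wrist 3348 0.0426 rect [ 660.1 -169.6] [35. 35.] 33.9 circ [ 660.2 -169.8] 18.0
side 293 0.0433 rect [ 657.7 -169.2] [35. 35.] 88.2 circ [ 658.5 -171. ] 19.5
```

```bash
python3 -m handwheel '{"targets": [[[1,0.87,-0.2,-0.1,0,0,0],[1,0.87,-0.2,-0.1,0,0,0],[1,0.87,-0.2,-0.1,0,0,0],[1,0.87,-0.2,-0.1,0,0,0],[1,0.87,-0.2,-0.1,0,0,0],[1,0.87,-0.2,-0.1,0,0,0],[1,0.87,-0.2,0,0,0,0],[1,0.87,-0.2,0,0,0,0]]]}' >/dev/null
python3 -m handwheel '{"targets": [[[1,0.87,-0.2,0,0,0,0],[1,0.87,-0.2,0,0,0,0],[1,0.87,-0.2,0,0,0,0],[1,0.87,-0.2,0,0,0,0],[1,0.87,-0.2,0,0,0,0],[1,0.87,-0.2,0,0,0,0],[1,0.87,-0.2,0,0,0,0],[1,0.87,-0.2,0,0,0,0]]]}' >/dev/null
python3 -m handwheel '{"targets": [[[1,0.87,-0.2,0,0,0,0],[1,0.87,-0.2,0,0,0,0],[1,0.87,-0.2,0,0,0,0],[1,0.87,-0.2,0,0,0,0],[1,0.87,-0.2,0,0,0,0],[1,0.87,-0.2,0,0,0,0],[1,0,0,0,0,0,0],[1,0,0,0,0,0,0]]]}'
python3 - <<'E'
from h import *
p=locate((.535,.351),.042,"wrist"); cv2.imwrite("pics/w4.png",p[...,::-1])
s=env.get_state(); print(s["tcp_pos"].round(4))
E
```

```text
clock: 12.47
tcp_pos: [0.5482, 0.3105, 0.0932]
tcp_rot: [0.0, 0.706, 0.708, -0.0]
ft_force: [-0.5, -0.2, 0.1]
finger_gap: 0.999
grasp_force: 0.0
wrist 6736 0.0406 rect [536.4 352.7] [50. 50.] 34.9 circ [536.4 352.6] 25.5
[0.5485 0.3095 0.0932]
```

View pics/w4.png

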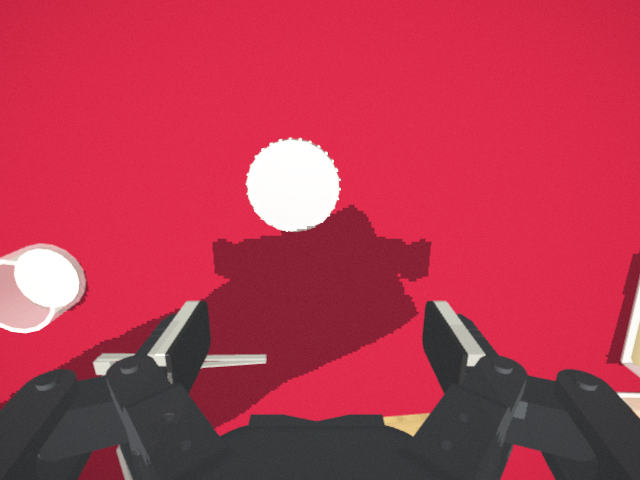

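The lidded jar (solid lid) is at (293,185), and the empty open jar at (40,285) is well clear. I'll line up, descend and grip.

```bash
python3 -m handwheel '{"targets": [[[1,0.85,-0.25,0,0,0,0],[1,0.85,-0.24,0,0,0,0],[1,0,0,0,0,0,0],[1,0,0,0.7,0,0,0],[1,0,0,0.7,0,0,0],[1,0,0,0.7,0,0,0],[1,0,0,0.7,0,0,0],[1,0,0,0.44,0,0,0]]]}'
python3 -m handwheel '{"targets": [[[1,0,0,0,0,0,0],[-1,0,0,0,0,0,0],[-1,0,0,0,0,0,0],[-1,0,0,0,0,0,0],[-1,0,0,0,0,0,0],[-1,0,0,0,0,0,0],[-1,0,0,0,0,0,0],[-1,0,0,0,0,0,0]]]}'
```

```text
clock: 13.18
tcp_pos: [0.5361, 0.3497, 0.0104]
tcp_rot: [-0.0, 0.708, 0.706, -0.001]
ft_force: [0.3, 0.7, -1.3]
finger_gap: 1.0
grasp_force: 0.0
clock: 13.85
tcp_pos: [0.5378, 0.3528, 0.0143]
tcp_rot: [0.001, 0.707, 0.707, 0.002]
ft_force: [-0.0, -1.3, 6.8]
finger_gap: 0.571
grasp_force: 62.9
```

```bash
python3 -m handwheel '{"targets": [[[-1,0,0,-0.5,0,0,0],[-1,0,0,-0.9,0,0,0],[-1,0,0,-0.9,0,0,0],[-1,0,0,-0.9,0,0,0],[-1,-0.4,0.12,-0.2,0,0,0],[-1,-0.8,0.25,0,0,0,0],[-1,-0.9,0.28,0,0,0,0],[-1,-0.9,0.28,0,0,0,0]]]}'
python3 -m handwheel '{"targets": [[[-1,-0.9,0.28,0,0,0,0],[-1,-0.9,0.28,0,0,0,0],[-1,-0.9,0.28,0,0,0,0],[-1,-0.9,0.28,0,0,0,0],[-1,-0.9,0.28,0,0,0,0],[-1,-0.9,0.28,0,0,0,0],[-1,-0.9,0.28,0,0,0,0],[-1,-0.9,0.28,0,0,0,0]]]}' >/dev/null
python3 -m handwheel '{"targets": [[[-1,-0.9,0.28,0,0,0,0],[-1,-0.9,0.28,0,0,0,0],[-1,-0.9,0.28,0,0,0,0],[-1,-0.4,0.12,0,0,0,0],[-1,0,0,0,0,0,0],[-1,0,0,0,0,0,0]]]}'
python3 - <<'E'
from h import *
p,d,K,W,m=grab("wrist"); cv2.imwrite("pics/w5.png",p[...,::-1])
E
```

```text
clock: 14.52
tcp_pos: [0.5594, 0.2756, 0.0964]
tcp_rot: [0.0, 0.707, 0.707, -0.001]
ft_force: [1.1, 0.1, -0.3]
finger_gap: 0.57
grasp_force: 62.3
clock: 15.68
tcp_pos: [0.6391, 0.0192, 0.0965]
tcp_rot: [-0.001, 0.708, 0.707, -0.0]
ft_force: [0.2, 0.2, -1.2]
finger_gap: 0.565
grasp_force: 62.3
```

View pics/w5.png

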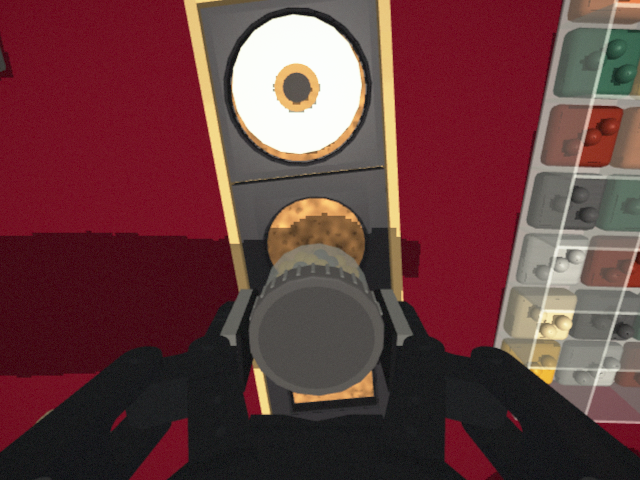

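The cord spool sits in the large recess at (297,85), and the jar hangs level at (316,330). I'll lower it into the middle recess and release.

```bash
python3 -m handwheel '{"targets": [[[-1,-0.06,0.03,0.4,0,0,0],[-1,0,0,0.8,0,0,0],[-1,0,0,0.8,0,0,0],[-1,0,0,0.6,0,0,0],[-1,0,0,0.22,0,0,0],[-1,0,0,0,0,0,0],[-1,0,0,0,0,0,0]]]}'
```

```text
clock: 16.32
tcp_pos: [0.6402, 0.0191, 0.0265]
tcp_rot: [-0.0, 0.707, 0.708, -0.0]
ft_force: [-0.5, 0.5, -0.5]
finger_gap: 0.566
grasp_force: 62.1
```

```bash
python3 -m handwheel '{"targets": [[[-1,-0.04,0,0.06,0,0,0],[-1,0,0,0,0,0,0],[0.5,0,0,0,0,0,0],[0.5,0,0,0,0,0,0],[0.5,0,0,0,0,0,0],[0.5,0,0,-0.4,0,0,0],[0.5,0,0,-0.9,0,0,0],[0.5,0,0,-0.9,0,0,0]]]}'
python3 - <<'E'
from h import *
locate((.640,.018),.052,"wrist",.035)
locate((.640,.018),.052,"side",.035)
E
```

```text
clock: 16.98
tcp_pos: [0.6396, 0.0169, 0.0805]
tcp_rot: [-0.001, 0.707, 0.707, -0.001]
ft_force: [0.5, -0.3, 0.6]
finger_gap: 0.749
grasp_force: 0.0
wrist 6990 0.0505 rect [641.1  18.1] [49. 50.] 40.5 circ [641.2  17.7] 25.4
side 402 0.051 rect [638.9  16. ] [50. 49.] 25.1 circ [638.8  17. ] 27.2
```

```bash
python3 -m handwheel '{"targets": [[[1,0.56,-0.93,0,0,0,0],[1,0.56,-0.93,0,0,0,0],[1,0.56,-0.93,0,0,0,0],[1,0.56,-0.93,0,0,0,0],[1,0.56,-0.93,0,0,0,0],[1,0.56,-0.93,0,0,0,0],[1,0.56,-0.93,0,0,0,0],[1,0.56,-0.93,0,0,0,0]]]}' >/dev/null
python3 -m handwheel '{"targets": [[[1,0.56,-0.93,0,0,0,0],[1,0,0,0,0,0,0],[1,0,0,0,0,0,0]]]}'
python3 - <<'E'
from h import *
p=locate((.431,.144),.034,"wrist",.04)
E
```

```text
clock: 18.0
tcp_pos: [0.4304, 0.1435, 0.0807]
tcp_rot: [0.0, 0.706, 0.708, 0.0]
ft_force: [0.5, -0.8, -0.1]
finger_gap: 1.0
grasp_force: 0.0
wrist 6404 0.0326 rect [432.  144.4] [46. 47.] 4.1 circ [432.1 144.7] 31.3
```

```bash
python3 -m handwheel '{"targets": [[[1,0.04,0.05,0,0,0,-0.68],[1,0,0,0.7,0,0,0],[1,0,0,0.7,0,0,0],[1,0,0,0.7,0,0,0],[1,0,0,0.64,0,0,0],[1,0,0,0,0,0,0],[-1,0,0,0,0,0,0],[-1,0,0,0,0,0,0]]]}'
python3 -m handwheel '{"targets": [[[-1,0,0,0,0,0,0],[-1,0,0,0,0,0,0],[-1,0,0,0,0,0,0],[-1,0,0,0,0,0,0],[-1,0,0,0,0,0,0],[-1,0,0,0,0,0,0]]]}'
python3 -c "
from h import *
q=env.get_state()['tcp_rot'];print(R.from_quat([q[1],q[2],q[3],q[0]]).as_matrix().round(3))"
```

```text
clock: 18.72
tcp_pos: [0.4338, 0.1439, 0.0125]
tcp_rot: [0.0, 0.682, 0.732, 0.001]
ft_force: [0.2, -0.7, -0.1]
finger_gap: 0.749
grasp_force: 0.0
clock: 19.22
tcp_pos: [0.434, 0.1443, 0.0132]
tcp_rot: [0.001, 0.682, 0.732, 0.001]
ft_force: [0.1, -0.9, 5.7]
finger_gap: 0.526
grasp_force: 63.1
[[-0.071  0.997  0.003]
 [ 0.997  0.071  0.001]
 [ 0.     0.003 -1.   ]]
```

```bash
python3 -m handwheel '{"targets": [[[-1,0,0,-0.5,0,0,0],[-1,0,0,-0.9,0,0,0],[-1,0,0,-0.9,0,0,-0.35],[-1,0,0,-0.9,0,0,0],[-1,-0.44,0.35,0,0,0,0],[-1,-0.88,0.69,0,0,0,0],[-1,-0.88,0.69,0,0,0,0],[-1,-0.88,0.69,0,0,0,0]]]}'
python3 -m handwheel '{"targets": [[[-1,-0.88,0.69,0,0,0,0],[-1,-0.88,0.69,0,0,0,0],[-1,-0.88,0.69,0,0,0,0],[-1,-0.88,0.69,0,0,0,0],[-1,-0.88,0.69,0,0,0,0],[-1,-0.88,0.69,0,0,0,0],[-1,-0.88,0.69,0,0,0,0],[-1,-0.44,0.34,0,0,0,0]]]}' >/dev/null
python3 -m handwheel '{"targets": [[[-1,0,0,0,0,0,0],[-1,0,0,0,0,0,0]]]}'
python3 - <<'E'
from h import *
p,d,K,W,m=grab("wrist"); cv2.imwrite("pics/w6.png",p[...,::-1])
E
```

```text
clock: 19.88
tcp_pos: [0.5015, 0.0734, 0.0923]
tcp_rot: [0.0, 0.668, 0.745, 0.0]
ft_force: [-0.2, 0.5, -0.8]
finger_gap: 0.524
grasp_force: 62.3
clock: 20.72
tcp_pos: [0.6468, -0.0766, 0.0911]
tcp_rot: [-0.001, 0.668, 0.744, -0.0]
ft_force: [-0.8, 0.2, -0.6]
finger_gap: 0.524
grasp_force: 62.3
```

View pics/w6.png

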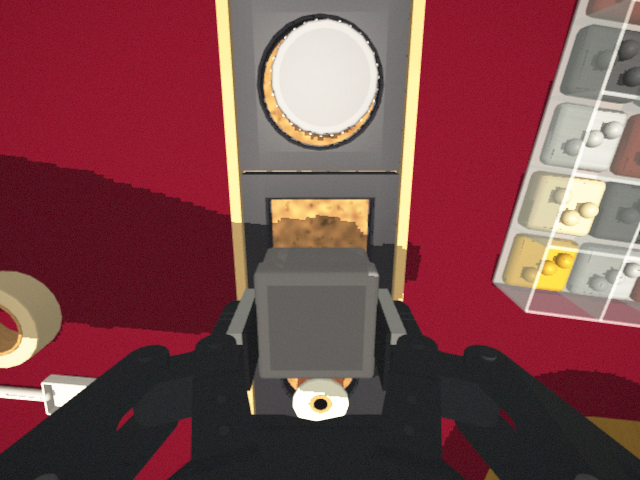

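The tin is parallel to the square recess and the tray. I'll lower it.

```bash
python3 -m handwheel '{"targets": [[[-1,0.03,0.08,0.4,0,0,0],[-1,0,0,0.8,0,0,0],[-1,0,0,0.8,0,0,0],[-1,0,0,0.4,0,0,0],[-1,0,0,0.24,0,0,0],[-1,0,0,0,0,0,0],[-1,0,0,0,0,0,0]]]}'
```

```text
clock: 21.35
tcp_pos: [0.6492, -0.0747, 0.0261]
tcp_rot: [0.0, 0.668, 0.744, 0.0]
ft_force: [0.2, 0.3, 0.6]
finger_gap: 0.526
grasp_force: 62.2
```

```bash
python3 -m handwheel '{"targets": [[[-1,0,0,0.08,0,0,0],[-1,0,0,0,0,0,0],[0.5,0,0,0,0,0,0],[0.5,0,0,0,0,0,0],[0.5,0,0,0,0,0,0],[0.5,0,0,-0.4,0,0,0],[0.5,0,0,-0.9,0,0,0],[0.5,0,0,-0.9,0,0,0]]]}'
python3 -m handwheel '{"targets": [[[0.5,0,0,-0.9,0,0,0],[0.5,0,0,-0.9,0,0,0],[0.5,0,-0.9,-0.9,0,0,0],[0.5,0,-0.9,-0.9,0,0,0],[0.5,0,-0.9,-0.9,0,0,0],[0.5,0,-0.9,0,0,0,0],[0.5,0,-0.9,0,0,0,0],[0.5,0,-0.9,0,0,0,0]]]}'
python3 - <<'E'
from h import *
for g,z,r in(((.629,.111),.046,.045),((.659,-.169),.044,.03),((.640,.018),.052,.035),((.649,-.076),.044,.038),((.442,-.15),.025,.045),((.362,.282),.032,.04)):
    p=locate(g,z,"side",r)
cv2.imwrite("pics/s1.png",p[...,::-1])
E
```

```text
clock: 22.02
tcp_pos: [0.6482, -0.0751, 0.0789]
tcp_rot: [-0.001, 0.668, 0.744, -0.001]
ft_force: [0.6, 0.6, 0.6]
finger_gap: 0.748
grasp_force: 0.0
clock: 22.68
tcp_pos: [0.5143, -0.0899, 0.1931]
tcp_rot: [0.001, 0.668, 0.744, 0.001]
ft_force: [-0.9, 0.4, 0.2]
finger_gap: 0.751
grasp_force: 0.0
side 477 0.045 rect [631.  107.9] [64. 54.] 63.5 circ [629.4 109.1] 33.7
side 292 0.0433 rect [ 657.  -170.3] [35. 35.] 15.8 circ [ 657.7 -169.1] 19.0
side 397 0.0511 rect [638.5  16.7] [49. 50.] 42.6 circ [638.1  17.3] 26.0
side 510 0.0432 rect [647.  -75.5] [47. 47.] 5.4 circ [646.9 -75. ] 30.9
side 747 0.024 rect [ 439.4 -151.9] [61. 61.] 47.7 circ [ 439.4 -151.6] 31.5
side 137 0.0297 rect [360.7 281.1] [49. 51.] 3.6 circ [362.1 280. ] 27.4
```

View pics/s1.png

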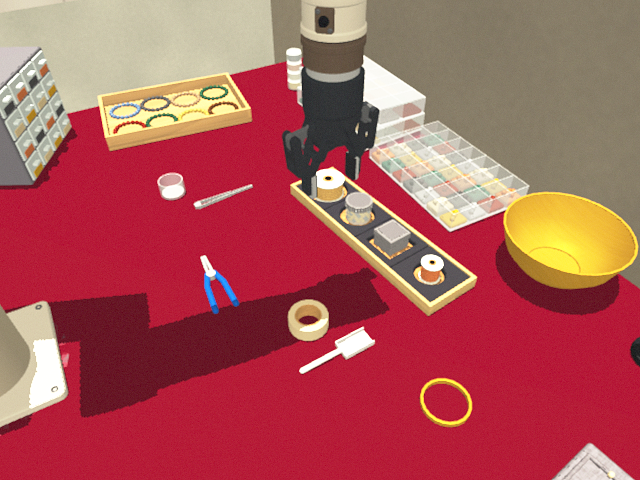

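All four pieces stand upright in their recesses at (328,188), (358,208), (391,238) and (431,270). The measured top heights match the recess floor plus each object's height. The tape (308,320) and empty jar (172,186) have not moved.

```bash
python3 -m handwheel '{"targets": [[[0.5,0,0,0,0,0,0],[0.5,0,0,0,0,0,0],[0.5,0,0,0,0,0,0]]]}' >/dev/null; python3 -c "
from workcell import env
print(env.job_done())"
```

```text
the job is handed in; nothing more can be done
None
```

The kit is packed and handed in: cord spool, wire spool, bead jar and tin each stand upright in their own recess, the tape roll and empty jar were left where they stood, and it took about 23 s of the 96 s allowed.

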